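# Back the bit carousel up one notch

## Robot

A 7-joint arm with a two-finger parallel gripper is mounted at the origin on the work surface. World frame = base frame: x ahead of the robot, y to its left, z up, the work surface at z = 0. Lengths are in m, angles in rad, forces in N, time in s.
With the tool pointing down it reaches from about 0.425 to 0.875 m from the base axis. Payload 4.7 kg.
Tool frame: the origin (TCP) lies midway between the tips of the shut fingers; the grasp point (between the pads) lies 19 mm behind it; z points along the fingers, y is the line along which they close (so a half turn about z gives the same grasp; the last joint's range is limited). The gripper opens to 85 mm and grips with 20 to 120 N. Pads are 22 mm wide; open, the fingers measure 114 mm over their backs; the gripper's body (76 mm by 85 mm) begins 54 mm behind the grasp point. The pads swing forward as they close: fully open they stand 13 mm farther back than shut.
Start: joints at [1.215, 0.321, -0.07, 1.45, 0.023, 1.371, -0.057], TCP at [0.235, -0.606, 0.231] pointing down, gripper open.
Joint ranges: [-2.86, 2.86], [-0.3, 2.09], [-1.38, 1.24], [0.06, 2.45], [-1.56, 4.7], [0.09, 2.05], [-2.69, 2.69]. Speed limits (rad/s): [2.57, 2.57, 3.14, 3.14, 3.14, 3.14, 3.14].

## Interface

Orientations are given as a rotation vector (axis times angle).
In Python, from cell import robot, viewer gives the robot as it stands.
- The arm moves only by the tool carry_out, never from a script. Its argument "commands" is a list of rows, each a list of 7 numbers: the turn, a rotation vector about the tool's x, y, z in units of 5 degrees (1.0 is 5 degrees), then the shift along the tool's x, y, z in cm, then the opening in per cent of the stroke, from 0 (shut) to 100 (fully open). In form: [[rx, ry, rz, x, y, z, grip], ...]. A call has 1 to 10 rows; each row is the pose to reach, as a shift and turn from the pose commanded when the call began, along the tool's axes at that moment; what a row does not reach only later rows make up. A row lasts 1/8 s, in which the tool goes at most 62.5 mm and 10.7 degrees, less where a joint would pass 70% of its speed; a pose out of reach is approached as far as the arm can. A call with a gripper value outside its range is refused whole. The fingers move at their own pace and stop on an object; the grip force is fixed at half the most. Time passes only in rows, so rows that repeat a pose let the fingers close. It gives the time, the measured TCP pose, the force, the opening and the grip force at its end, in the units of the state.
- robot.sense(): the state, without advancing time (a new reading comes with each control period).
- viewer.camera(name): name is "side" or "top"; returns the picture (384x512x3 uint8, red, green, blue); there is no depth.
- viewer.camera_info(name): a dict with "vfov" (degrees; the focal length in pixels is half the picture's height over the tangent of half this angle, whatever the lens; pixels are square), "cx", "cy" (the principal point, pixels), "eye" and "orientation" of the camera in the world. Camera axes: x right, y up, looking along -z (the intrinsics and any distortion apply to the point x, -y, -z); pixel columns grow to the right and rows downward; lengths in m; the calibration is good to about 2 mm. A picture is of the moment at which its call begins. camera_info takes no time and is no camera call.
- robot.job_done(): hands the job in; it is judged then, once.
The state is a dict: "clock": time; "q": joint angles; "joint_vel": joint speeds; "joint_efforts": joint torques, N m; "position": TCP position; "eef_rot": TCP orientation; "ft_force": force on the tool from outside, world axes, zero at the start; "ft_torque": the same for the moment, N m; "width": opening from 0.0 (shut) to 1.0 (fully open); "grasp_force": force on a finger pad.
Only numpy, scipy, OpenCV 4.12 (cv2) and the standard library are available. Lean on these libraries where they do the work, as an engineer would, in place of code of your own. Each camera call takes 0.05 s, during which the arm holds its last target. There are 200 camera calls.

## Task

The ratcheted bit carousel has been clicked one notch too far. With a fingertip, swing the orange pawl up out of the teeth by its upright tab, push the wheel backward (clockwise seen from above) by exactly one notch, so that its red stripe points at the yellow pointer, then press the pawl fully down into the notch and move clear. Only push: pinch and lift nothing, and leave the mug, clamp, dispenser and impact driver where they are.

Things in the scene. Friction and masses are not known exactly. Their poses are not given: they have to be found in the camera images.
- bit_carousel: Bit carousel, bolted down: 200 x 200 x 12 mm aluminium plate under a horizontal ratchet wheel. Origin: centre of the plate's underside (on a 3 mm mat), on the wheel's upright axis; x, y along the plate's edges, z up; yaw varies. 'Carousel frame' numbers below are mm in this frame. The pawl is on its +y side, the yellow pointer at its -x edge (towards the robot).
- hub (a point): Top centre of the wheel's hub (radius 17, z 46 in the carousel frame). The wheel is a dark steel disc of radius 85 with its top face at z 26. On its rim, radius 67 to 85, are six steel saw teeth (tops at z 36) with flat notches 28 mm long between them, one every 60 degrees. Three blue posts stand at radius 54; six brass bits at radius 33 reach z 42.
- pointer (a point): Tip of the yellow pointer, fixed on the plate at carousel frame (-66, 0, 42), overhanging the rim from a 16 mm wide post at x -99 to -87. The red stripe on the wheel (from radius 25 to 65) points at it when the wheel is one notch back; at the start the stripe is 60 degrees counter-clockwise of it, seen from above.
- wheel (a joint): Turn of the wheel, rad; grows as it turns backward (clockwise from above). Starts within 0.06 of 0; one notch back is 1.047. With the pawl down the wheel has about 0.13 rad of play either way, then a tooth face blocks it from turning backward. It does not spring or coast: friction (about 1.5 N at a post) keeps it where it is left.
- pawl (a joint): Lift of the orange pawl, rad: 0 fully down in a notch, 1.4 at its upper stop; its nose clears all teeth above 0.2. Pushing its upright tab towards carousel +x (about 2 N) swings the arm up. The stiff pivot keeps it at any angle where it is left; to lower it, press its arm down from above (if it stands steeper than 0.7, first push it towards -x).
- pivot (a point): Middle of the pawl's pivot pin, fixed at carousel frame (70, 77, 44), the pin along y, between two steel cheeks (x 61 to 79, y 62 to 92, up to z 52). With the pawl down its arm (14 wide, 8 thick, top at z 48) runs 74 mm from here towards carousel -x.
- tab_top (a point): Middle of the top edge of the pawl's orange tab, 48 mm from the pivot pin. With the pawl down the tab stands upright above the pin, from z 46 to z 92 in the carousel frame, 24 wide along y and 6 thick along x. It turns with the pawl.
- tab_mid (a point): Middle of the orange tab, 28 mm from the pivot pin. It moves with the pawl.
- nose (a point): Top of the pawl's arm above the nose, 70 mm from the pivot pin. It moves with the pawl; press here to lower the pawl.
- post_far (a point): Centre of the top (z 80 in the carousel frame) of the blue post that starts at about carousel frame (27, -47), the side away from the pawl: the handy post to push. It moves with the wheel and ends at about (-27, -47) one notch back.
- post_pawl (a point): Centre of the top of the blue post that starts at about carousel frame (27, 47), beside the pawl's arm.
- post_near (a point): Centre of the top of the blue post that starts at about carousel frame (-54, 0).
- mug: White ceramic mug with three pencils standing in it, 82 mm across, 95 mm tall (pencils to 151 mm), loose. Origin: centre of its underside. To be left alone.
- clamp: Aluminium C-clamp lying flat, about 100 x 140 x 20 mm, loose. Origin: on the mat, amid the frame. To be left alone.
- dispenser: Grey bit dispenser box 70 x 90 x 50 mm with a red push button on top (62 mm high), loose. Origin: centre of its underside. To be left alone.
- driver: Yellow and black cordless impact driver standing on its battery, 115 x 75 mm at the foot, 191 mm tall, loose. Origin: centre of its underside. To be left alone.

How it is judged:
On the way, in this order (a step that is already met when the one before it is completed fails the run):
1. the pawl is lifted clear of the teeth, the wheel still in its notch (value of joint pawl above 0.25 rad and value of joint wheel below 0.3 rad), for 0.2 s.
2. the wheel is pushed back most of a notch with the pawl up (value of joint wheel above 0.7 rad and value of joint pawl above 0.15 rad), for 0.2 s.
At the end, for the whole second after the job is handed in: the wheel stands one notch (1.047 rad, between 0.87 and 1.21) back and at rest, the pawl is down in that notch (below 0.06 rad), and the four bystanders are within 20 mm of their starts (value of joint wheel between 0.87 and 1.21 rad and value of joint pawl below 0.06 rad and velocity of joint wheel between -0.05 and 0.05 rad/s and distance of each of mug, clamp, dispenser, driver from where it was at the start of the episode below 0.02 m); the robot touches nothing.
It fails at once if the mug, clamp, dispenser or impact driver is shoved, lifted or tipped (over 20 mm or 0.2 rad) (distance of any of mug, clamp, dispenser, driver from where it was at the start of the episode above 0.02 m or angle between any of mug, clamp, dispenser, driver's own z axis and vertical above 0.2 rad).
It fails at once if a blue post or the pawl's tab is pinched between the fingers (contact force between the fingers and bit_carousel above 0.5 N and ((horizontal distance between the grasp point and post_far below 0.009 m and z of the grasp point in the frame of post_far below 0.006 m) or (horizontal distance between the grasp point and post_pawl below 0.009 m and z of the grasp point in the frame of post_pawl below 0.006 m) or (horizontal distance between the grasp point and post_near below 0.009 m and z of the grasp point in the frame of post_near below 0.006 m) or distance between the grasp point and tab_mid below 0.009 m or distance between the grasp point and tab_top below 0.009 m)).
It fails at once if the wheel is turned half a notch too far back, or half a notch forward (value of joint wheel above 1.57 rad or value of joint wheel below -0.5 rad).
It also fails if it takes over 54 s, if anything falls off the work surface, if the arm or the gripper's body presses on something with over 40 N, if the wrist force passes 120 N, or if a joint passes its speed limit or range.

## Working session

There is one attempt and no reset: what is moved stays moved. The work goes in short steps, Python scripts to look and compute and a tool call to move; the robot and the scene stay as the last step left them, time stands still between calls to the robot, and variables do not carry over. Pictures are saved under pics/ and viewed, at most 10 in all, crops included, and the job is handed in when it is done.

Besides the shell and the picture viewer there is one more tool, called after "Call:" as name(argument=value, ...) on one line, values as JSON. carry_out: Moves the arm, as the interface text tells. Its arguments: {"type":"object","properties":{"commands":{"type":"array"}},"required":["commands"]}

```bash
mkdir -p pics; python3 - <<'E'
from cell import robot, viewer
import cv2
s=robot.sense();print({k:s[k] for k in("clock","position","eef_rot","width","ft_force")})
for n in("side","top"):
    print(n,viewer.camera_info(n))
    cv2.imwrite(f"pics/{n}0.png",viewer.camera(n)[:,:,::-1])
E
```

```text
{'clock': 0.0, 'position': array([ 0.23471555, -0.60557611,  0.23023335]), 'eef_rot': array([-3.08624001e+00, -5.77339625e-01,  6.71687721e-04]), 'width': 1.0003232095629702, 'ft_force': array([-0.15783897, -0.730909  , -0.2307042 ])}
side {'vfov': 42.14346334088083, 'cx': 260.8129355810088, 'cy': 192.9973157581942, 'eye': array([0.18561499, 1.01936591, 0.76044851]), 'orientation': array([ 0.22673069, -1.36891515, -2.46421053])}
top {'vfov': 55.64397965838384, 'cx': 259.07668666260537, 'cy': 193.92029426871224, 'eye': array([4.05917848e-01, 3.99133989e-04, 1.01052214e+00]), 'orientation': array([ 0.09241951, -0.11168834, -1.57616459])}
```

View pics/side0.png

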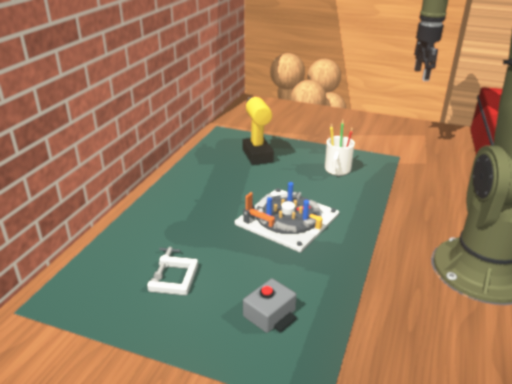

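View pics/top0.png

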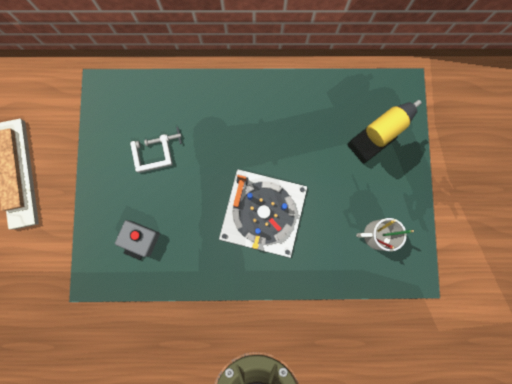

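The side view shows the carousel at about (288,215), with the pawl to its left at (255,208). In the top view the plate is centred near (264,213), the orange pawl at (240,190), the pointer at (257,243) and the red stripe at (275,225). The bystanders are all well away from it.

```bash
cat > h.py <<'E'
import numpy as np, cv2
from scipy.spatial.transform import Rotation as R
from cell import robot, viewer
def ray(n,uv):
    i=viewer.camera_info(n); f=192/np.tan(np.radians(i["vfov"]/2))
    d=np.array([(uv[0]-i["cx"])/f,-(uv[1]-i["cy"])/f,-1])
    return np.array(i["eye"]),R.from_rotvec(i["orientation"]).apply(d/np.linalg.norm(d))
def plane(n,uv,z):
    o,d=ray(n,uv); return o+d*(z-o[2])/d[2]
def proj(n,p):
    i=viewer.camera_info(n); f=192/np.tan(np.radians(i["vfov"]/2))
    c=R.from_rotvec(i["orientation"]).inv().apply(np.array(p)-i["eye"])
    return np.array([i["cx"]-f*c[0]/c[2],i["cy"]+f*c[1]/c[2]])
def two(a,b):
    (o,d),(p,e)=ray("top",a),ray("side",b)
    t=np.linalg.lstsq(np.c_[d,-e],p-o,rcond=None)[0]
    x,y=o+d*t[0],p+e*t[1]; return (x+y)/2,np.linalg.norm(x-y)
def blobs(im,lo,hi,box,amin=6):
    m=cv2.inRange(cv2.cvtColor(im,cv2.COLOR_RGB2HSV),lo,hi); k=np.zeros_like(m); x0,y0,x1,y1=box
    k[y0:y1,x0:x1]=m[y0:y1,x0:x1]
    _,_,st,c=cv2.connectedComponentsWithStats(k)
    return k,[(c[j].round(1),st[j]) for j in range(1,len(c)) if st[j][4]>=amin]
COL=dict(blue=((105,120,60),(130,255,255)),orange=((5,150,100),(16,255,255)),yellow=((20,120,120),(32,255,255)),red=((172,120,90),(180,255,255)),red2=((0,150,90),(4,255,255)))
BOX=dict(top=(210,160,315,265),side=(230,175,345,250))
E
python3 - <<'E'
from h import *
for n in BOX:
    im=cv2.cvtColor(cv2.imread(f"pics/{n}0.png"),cv2.COLOR_BGR2RGB)
    for c,(lo,hi) in COL.items():
        print(n,c,[(list(a),list(b)) for a,b in blobs(im,lo,hi,BOX[n])[1]])
    m,_=blobs(im,(0,0,150),(180,60,255),BOX[n])
    h=cv2.convexHull(cv2.findNonZero(m))
    q=cv2.approxPolyN(h,4)[0] if hasattr(cv2,"approxPolyN") else cv2.boxPoints(cv2.minAreaRect(h))
    P=np.array([plane(n,p,.015) for p in q]); print(n,q.tolist(),P.round(4).tolist(),P.mean(0),[np.linalg.norm(P[i]-P[i-1]).round(3) for i in range(4)])
    x0,y0,x1,y1=BOX[n]; cv2.imwrite(f"pics/{n}0c.png",cv2.resize(im[y0:y1,x0:x1,::-1],None,fx=5,fy=5,interpolation=cv2.INTER_CUBIC))
E
```

```text
top blue [([np.float64(249.4), np.float64(195.5)], [np.int32(247), np.int32(193), np.int32(5), np.int32(6), np.int32(24)]), ([np.float64(283.6), np.float64(206.0)], [np.int32(281), np.int32(203), np.int32(6), np.int32(7), np.int32(29)]), ([np.float64(257.6), np.float64(230.7)], [np.int32(255), np.int32(228), np.int32(6), np.int32(6), np.int32(27)])]
top orange [([np.float64(238.9), np.float64(190.6)], [np.int32(234), np.int32(176), np.int32(12), np.int32(31), np.int32(131)])]
top yellow [([np.float64(255.8), np.float64(242.5)], [np.int32(253), np.int32(236), np.int32(6), np.int32(13), np.int32(50)])]
top red []
top red2 [([np.float64(274.6), np.float64(224.1)], [np.int32(270), np.int32(218), np.int32(11), np.int32(13), np.int32(50)])]
top [[290, 257], [218, 239], [237, 169], [307, 186]] [[0.3634, -0.0944, 0.015], [0.4133, 0.1001, 0.015], [0.6062, 0.0485, 0.015], [0.557, -0.1454, 0.015]] [ 0.48499913 -0.02282669  0.015     ] [np.float64(0.2), np.float64(0.201), np.float64(0.2), np.float64(0.2)]
side blue [([np.float64(289.9), np.float64(190.0)], [np.int32(288), np.int32(182), np.int32(5), np.int32(18), np.int32(75)]), ([np.float64(268.8), np.float64(205.4)], [np.int32(267), np.int32(198), np.int32(5), np.int32(16), np.int32(60)]), ([np.float64(305.3), np.float64(209.4)], [np.int32(303), np.int32(200), np.int32(5), np.int32(19), np.int32(77)])]
side orange [([np.float64(257.0), np.float64(210.6)], [np.int32(246), np.int32(193), np.int32(28), np.int32(33), np.int32(207)])]
side yellow [([np.float64(316.7), np.float64(219.9)], [np.int32(310), np.int32(214), np.int32(12), np.int32(14), np.int32(86)])]
side red []
side red2 []
side [[300, 253], [230, 223], [280, 183], [341, 211]] [[0.4083, 0.115, 0.015], [0.6108, 0.0625, 0.015], [0.5539, -0.1749, 0.015], [0.3558, -0.0957, 0.015]] [ 0.48221816 -0.02325821  0.015     ] [np.float64(0.217), np.float64(0.209), np.float64(0.244), np.float64(0.213)]
```

```bash
cat >> h.py <<'E'
C=np.array([.4850,-.0228,.003]); YAW=np.arctan2(-.0510,.1936)
RC=R.from_euler("z",YAW)
def w(p): return C+RC.apply(np.array(p)/1000)       # carousel mm -> world
def c(P): return RC.inv().apply(np.array(P)-C)*1000
RT=R.from_matrix(RC.as_matrix()@np.array([[0,1,0],[1,0,0],[0,0,-1.]]))  # tool x=car y, tool y=car x
def cmd(p,s,rot=RT):
    r=R.from_rotvec(s["eef_rot"]).inv()
    return np.degrees((r*rot).as_rotvec()).round(2)/5, (r.apply(p-s["position"])*100).round(2)
E
python3 - <<'E'
from h import *
print(np.degrees(YAW))
for n,a,b in (("pawl",(249.4,195.5),(269,198.5)),("far",(283.6,206),(290,182.5)),("near",(257.6,230.7),(305.2,200.5)),("tabtop",(242,178),(249,193.5)),("pointer",(257,236.5),(311,216))):
    p,e=two(a,b); print(n,c(p).round(1),"gap mm",round(e*1000,1))
s=robot.sense()
for p in ((0.5,-.35,.33),(.54,.0,.33),w((38,77,150))): print(cmd(np.array(p),s))
E
```

```text
-14.758129312872489
pawl [27.8 44.8 77.9] gap mm 0.0
far [ 22.8 -46.8  82.6] gap mm 0.1
near [-53.8   2.4  80.7] gap mm 1.5
tabtop [66.5 74.5 93.1] gap mm 3.7
pointer [-69.6  -0.8  38.4] gap mm 2.7
(array([-2.000e-02, -8.000e-03, -1.081e+01]), array([ 33.97, -14.26,  -9.95]))
(array([-2.000e-02, -8.000e-03, -1.081e+01]), array([ 50.35, -45.45,  -9.89]))
(array([-2.000e-02, -8.000e-03, -1.081e+01]), array([ 52.  , -49.28,   7.81]))
```

View pics/top0c.png

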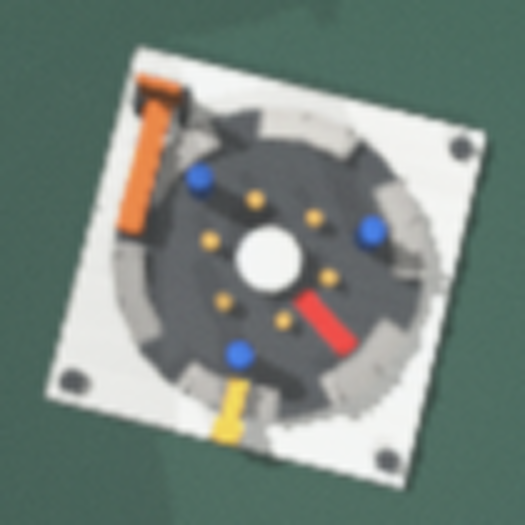

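The crop confirms the frame: the posts, pointer and pawl lie where the text says, within 3 mm. The stripe is 60° from the pointer.

Call:
carry_out(commands=[[0, 0, -1.5, 5, -2, -5, 0], [0, 0, -3, 10, -4, -10, 0], [0, 0, -4.5, 15, -6, -10, 0], [0, 0, -6, 20, -8, -10, 0], [0, 0, -7.5, 25, -10, -10, 0], [0, 0, -9, 30, -12, -10, 0], [0, 0, -10.8, 34, -14, -10, 0], [0, 0, -10.8, 37, -19, -10, 0], [0, 0, -10.8, 39.5, -24, -10, 0], [0, 0, -10.8, 42, -29, -10, 0]])

```text
clock: 1.35
position: [0.5216, -0.1819, 0.3308]
eef_rot: [-2.489, -1.916, 0.001]
ft_force: [1.1, 0.3, -0.3]
width: -0.001
grasp_force: 0.0
```

```bash
python3 - <<'E'
from h import *
s=robot.sense();print(s["clock"],s["position"],s["width"])
for p in ((.54,.0,.25),w((38,77,150)),w((38,77,78))): print(cmd(np.array(p),s))
E
```

```text
1.35 [ 0.52156963 -0.18192057  0.33076632] -0.001426567750299796
(array([-0.008, -0.   , -0.01 ]), array([18.06, -2.86,  8.08]))
(array([-0.008, -0.   , -0.01 ]), array([22.15, -3.79, 17.78]))
(array([-0.008, -0.   , -0.01 ]), array([22.15, -3.79, 24.98]))
```

Call:
carry_out(commands=[[0, 0, 0, 5, -1, 2, 0], [0, 0, 0, 10, -2, 5, 0], [0, 0, 0, 15, -3, 8, 0], [0, 0, 0, 20, -3.8, 12, 0], [0, 0, 0, 22.1, -3.8, 16, 0], [0, 0, 0, 22.1, -3.8, 20, 0], [0, 0, 0, 22.1, -3.8, 23, 0], [0, 0, 0, 22.1, -3.8, 24.5, 0], [0, 0, 0, 22.1, -3.8, 24.8, 0], [0, 0, 0, 22.1, -3.8, 24.8, 0]])

```text
clock: 2.6
position: [0.5422, 0.0395, 0.0842]
eef_rot: [2.489, 1.916, 0.002]
ft_force: [-0.6, -0.3, 0.2]
width: 0.001
grasp_force: 0.0
```

```bash
python3 - <<'E'
from h import *
s=robot.sense();print(s["clock"],c(s["position"]),s["ft_force"])
im=viewer.camera("side");t=viewer.camera("top")
a=cv2.resize(im[165:255,230:350,::-1],None,fx=5,fy=5,interpolation=cv2.INTER_CUBIC)
cv2.imwrite("pics/side1.png",a)
E
```

```text
2.6 [39.43407317 74.76599878 81.19262795] [-0.59858681 -0.34596448  0.20039919]
```

View pics/side1.png

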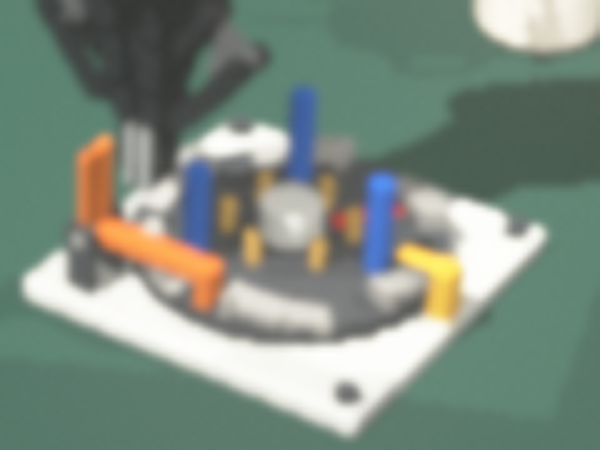

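The closed fingertips are just right of the orange tab, with their bottom at crop (150,180). Before pushing I'll check that against the projection.

```bash
python3 - <<'E'
from h import *
s=robot.sense();print(s["clock"],c(s["position"]))
for p in (s["position"],w((70,77,92)),w((0,77,48))): print((proj("side",p)-[230,165])*5)
E
```

```text
2.7 [39.70249718 74.88182754 81.59595228]
[141.64736873 179.99431043]
[ 90.0591844  145.10917145]
[203.72983786 264.0782092 ]
```

Call:
carry_out(commands=[[0, 0, 0, 0.1, 0.5, 0.2, 0], [0, 0, 0, 0.1, 1, 0.2, 0], [0, 0, 0, 0.1, 1.5, 0.2, 0], [0, 0, 0, 0.1, 2, 0.2, 0], [0, 0, 0, 0.1, 2.5, 0.2, 0], [0, 0, 0, 0.1, 3, 0.2, 0], [0, 0, 0, 0.1, 3.4, 0.2, 0], [0, 0, 0, 0.1, 3.4, 0.2, 0]])

```text
clock: 3.7
position: [0.5752, 0.0316, 0.0813]
eef_rot: [2.489, 1.916, 0.001]
ft_force: [-0.5, 0.2, -0.3]
width: -0.001
grasp_force: 0.0
```

```bash
python3 - <<'E'
from h import *
s=robot.sense();print(s["clock"],c(s["position"]),s["ft_force"])
im=viewer.camera("side")
cv2.imwrite("pics/side2.png",cv2.resize(im[165:255,230:350,::-1],None,fx=5,fy=5,interpolation=cv2.INTER_CUBIC))
E
```

```text
3.7 [73.37212157 75.53771313 78.32792894] [-0.4978021   0.17025485 -0.27060016]
```

View pics/side2.png

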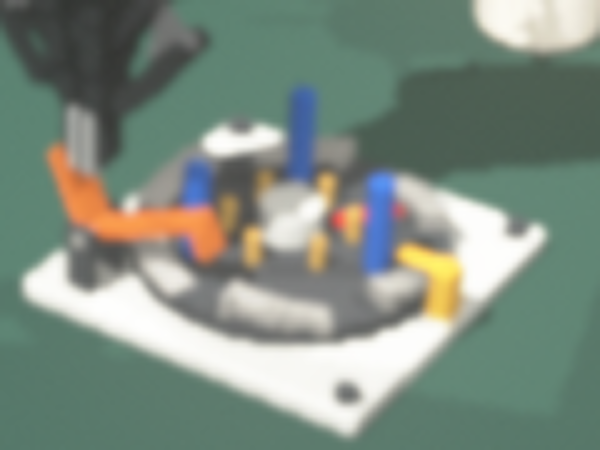

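The pawl is up by about 0.5 rad: its nose is now at crop (205,215), well above the teeth. Next I retreat, go over to the far post and lower beside it.

Call:
carry_out(commands=[[0, 0, 0, 0, -1, 0, 0], [0, 0, 0, 0, -1.2, -4, 0], [0, 0, 0, -2, -1.5, -7, 0], [0, 0, 0, -7, -1.5, -7, 0], [0, 0, 0, -12.5, -1.5, -7, 0], [0, 0, 0, -12.5, -1.5, -3, 0], [0, 0, 0, -12.5, -1.5, 1, 0], [0, 0, 0, -12.5, -1.5, 2, 0], [0, 0, 0, -12.5, -1.5, 2, 0]])

```text
clock: 4.88
position: [0.528, -0.0848, 0.0616]
eef_rot: [-2.488, -1.917, 0.0]
ft_force: [0.9, -0.5, 0.2]
width: 0.007
grasp_force: 0.0
```

```bash
python3 - <<'E'
from h import *
s=robot.sense();print(s["clock"],c(s["position"]),s["ft_force"])
E
```

```text
4.875 [ 57.42967501 -49.02542183  58.57808063] [ 0.92736468 -0.47398359  0.20687902]
```

Call:
carry_out(commands=[[0, 0, 0, -0.1, -0.8, 0, 0], [0, 0, 0, -0.1, -1.5, 0, 0], [0, 0, 0, -0.1, -2.2, 0, 0], [0, 0, 0, -0.1, -3, 0, 0], [0, 0, 0, -0.1, -3.8, 0, 0], [0, 0, 0, -0.1, -4.5, 0, 0], [0, 0, 0, -0.1, -5.1, 0, 0], [0, 0, 0, -0.1, -5.6, 0, 0], [0, 0, 0, -0.1, -5.9, 0, 0], [0, 0, 0, -0.1, -5.9, 0, 0]])

```text
clock: 6.12
position: [0.4702, -0.0707, 0.061]
eef_rot: [-2.488, -1.916, 0.001]
ft_force: [1.0, 0.4, 0.5]
width: 0.002
grasp_force: 0.6
```

```bash
cat > m.py <<'E'
from h import *
s=robot.sense();print(s["clock"],c(s["position"]),s["ft_force"])
t=viewer.camera("top")
for k,z in (("blue",.083),("red2",.029)):
    for uv,st in blobs(t,*COL[k],BOX["top"])[1]:
        p=c(plane("top",uv,z)); print(k,p.round(1),st[4],"angle",np.degrees(np.arctan2(p[1],p[0])).round(1))
E
python3 m.py
```

```text
6.125 [ -2.13329802 -50.11800447  57.98866339] [1.027856   0.42469422 0.50995059]
blue [51.8  4.4 80. ] 24 angle 4.9
blue [-30.7  43.6  80. ] 27 angle 125.2
red2 [-45.   -3.7  26. ] 52 angle -175.2
```

Call:
carry_out(commands=[[0, 0, 0, 0, -0.2, 0, 0], [0, 0, 0, 0, -0.4, 0, 0], [0, 0, 0, 0, -0.4, 0, 0], [0, 0, 0, 0, 0.6, 0, 0], [0, 0, 0, 0, 1, -3, 0], [0, 0, 0, 0, 1, -8, 0], [0, 0, 0, 4, 1, -9, 0], [0, 0, 0, 8, 1, -9, 0], [0, 0, 0, 12.7, 1, -9, 0], [0, 0, 0, 12.7, 1, -9, 0]])

```text
clock: 7.42
position: [0.5131, 0.0531, 0.1514]
eef_rot: [-2.482, -1.924, -0.001]
ft_force: [-0.5, 0.2, 0.1]
width: 0.001
grasp_force: 0.0
```

```bash
python3 m.py; python3 - <<'E'
from h import *
im=viewer.camera("side")
cv2.imwrite("pics/side3.png",cv2.resize(im[165:255,230:350,::-1],None,fx=5,fy=5,interpolation=cv2.INTER_CUBIC))
E
```

```text
7.425 [  7.86037302  80.56953883 148.35072956] [-0.47647269  0.17296765  0.07306844]
blue [50.8  0.2 80. ] 28 angle 0.2
blue [-27.5 -46.5  80. ] 24 angle -120.6
```

View pics/side3.png

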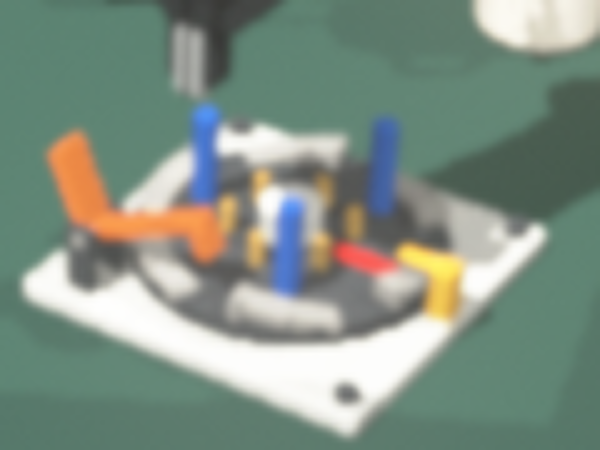

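The red stripe now meets the pointer, with the posts at 0.2° and −120.6°. The pawl is still up, with its nose at crop (207,220). Next I press it down.

Call:
carry_out(commands=[[0, 0, 0, 0, -0.4, 2.5, 0], [0, 0, 0, 0, -0.4, 5, 0], [0, 0, 0, 0, -0.4, 6.5, 0], [0, 0, 0, 0, -0.4, 7.5, 0], [0, 0, 0, 0, -0.4, 8.3, 0], [0, 0, 0, 0, -0.4, 9, 0], [0, 0, 0, 0, -0.4, 9.6, 0], [0, 0, 0, 0, -0.4, 9.9, 0], [0, 0, 0, 0, -0.4, 10, 0], [0, 0, 0, 0, -0.4, 10, 0]])

```text
clock: 8.78
position: [0.5093, 0.0501, 0.0514]
eef_rot: [2.489, 1.916, 0.0]
ft_force: [0.4, -0.5, 0.0]
width: -0.0
grasp_force: 0.0
```

```bash
python3 m.py
```

```text
8.775 [ 4.89893955 76.67766764 48.38315223] [ 0.40905052 -0.4761531   0.03706687]
blue [50.7  0.4 80. ] 30 angle 0.5
blue [-27.5 -46.5  80. ] 24 angle -120.6
```

Now down until a clear reaction force shows.

Call:
carry_out(commands=[[0, 0, 0, 0, 0, 0.1, 0], [0, 0, 0, 0, 0, 0.2, 0], [0, 0, 0, 0, 0, 0.3, 0], [0, 0, 0, 0, 0, 0.3, 0]])

```text
clock: 9.32
position: [0.5095, 0.0502, 0.0502]
eef_rot: [2.488, 1.916, -0.001]
ft_force: [-4.8, -0.9, 14.3]
width: -0.003
grasp_force: 7.4
```

A firm stop at 14 N with the tip at z 47, which is the height of the lowered arm. I'll retreat and check.

Call:
carry_out(commands=[[0, 0, 0, 0, 0, -1, 0], [0, 0, 0, 0, 0, -4, 0], [0, 0, 0, 0, 0, -9, 0], [0, 0, 0, 0, 0, -14, 0], [0, 0, 0, 0, 0, -19, 0], [0, 0, 0, -5, -3, -22, 0], [0, 0, 0, -10, -3, -22, 0], [0, 0, 0, -15, -3, -22, 0], [0, 0, 0, -20, -3, -22, 0], [0, 0, 0, -20, -3, -22, 0]])

```text
clock: 10.58
position: [0.4274, -0.1397, 0.2682]
eef_rot: [2.496, 1.907, -0.001]
ft_force: [-0.6, 0.5, 0.1]
width: -0.001
grasp_force: 0.0
```

```bash
python3 m.py; python3 - <<'E'
from h import *
im=viewer.camera("side")
cv2.imwrite("pics/side4.png",cv2.resize(im[165:255,230:350,::-1],None,fx=5,fy=5,interpolation=cv2.INTER_CUBIC))
o=cv2.cvtColor(cv2.imread("pics/side0.png"),cv2.COLOR_BGR2RGB)
for i in (o,im): print([(a,b[:4]) for a,b in blobs(i,*COL["orange"],BOX["side"])[1]])
E
```

```text
10.575 [ -25.89499706 -127.68893336  265.16154497] [-0.6484629   0.45062049  0.14580319]
blue [51.3  0.  80. ] 26 angle 0.0
blue [-28.2  45.8  80. ] 28 angle 121.6
blue [-27.5 -46.5  80. ] 26 angle -120.6
red2 [-45.   -0.4  26. ] 50 angle -179.5
[(array([257. , 210.6]), array([246, 193,  28,  33], dtype=int32))]
[(array([256.9, 210.2]), array([246, 193,  28,  33], dtype=int32))]
```

View pics/side4.png

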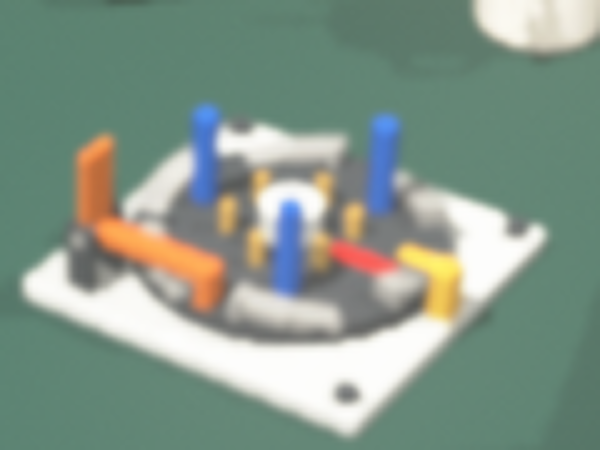

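The picture shows the pawl down in the notch and the stripe at the pointer. The orange mask's box is the same as at the start, but its centroid is 0.4 px higher, so I'll do one sub-pixel check of the nose.

```bash
python3 - <<'E'
from h import *
o=cv2.cvtColor(cv2.imread("pics/side0.png"),cv2.COLOR_BGR2RGB); im=viewer.camera("side")
print("px per 0.06 rad at nose:",proj("side",w((0,77,52.2)))-proj("side",w((0,77,48))))
for n,i in (("start",o),("now",im)):
    a=i.astype(float); m=np.clip(a[:,:,0]-a[:,:,2]-40,0,None)*(a[:,:,0]>1.4*a[:,:,1])
    for x0,x1 in ((252,260),(260,268),(266,275)):
        p=m[203:230,x0:x1]; yy=np.arange(203,230)[:,None]; print(n,(x0,x1),round((p*yy).sum()/p.sum(),2))
E
```

```text
px per 0.06 rad at nose: [ 0.03986229 -1.38896816]
start (252, 260) 212.69
start (260, 268) 215.99
start (266, 275) 219.44
now (252, 260) 212.64
now (260, 268) 215.79
now (266, 275) 219.28
```

```bash
python3 -c "
from cell import robot
print(robot.job_done())"
```

```text
the job is handed in; nothing more can be done
None
```

The job is handed in, with no verdict returned: the wheel is one notch back with its stripe on the pointer to within about 1°, the pawl is down to within about 0.01 rad of its start, the arm is clear, and it went nowhere near the bystanders, though I did not re-measure them.

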